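Take a test weight off a safety hook

ROBOT

A 6-joint arm with a two-finger parallel gripper is mounted at the origin on a cart in front of the work surface, level with it; the furniture and walls round the work are solid. World frame = base frame: x ahead of the robot, y to its left, z up, the work surface at z = 0. Lengths are in m, angles in degrees, forces in N, time in s.
With the tool pointing down it reaches from about 0.25 to 0.725 m from the base axis. Payload 9.7 kg.
Tool frame: the origin (TCP) lies at the very end of the fingers, on their centre line; the grasp point (between the pads) lies 19 mm behind it; x points along the fingers, y is the direction in which the jaws open and shut, and the axes are right-handed (so a half turn about x gives the same grasp; the last joint's range is limited). The gripper opens to 85 mm and grips with 20 to 120 N. Pads are 22 mm wide; open, the fingers measure 114 mm over their backs; the gripper's body (76 mm by 85 mm) begins 54 mm behind the grasp point. The pads swing forward as they close: fully open they stand 13 mm farther back than shut.
Start: joints at [66.692, 4.979, 10.078, 95.1, 0, 90], TCP at [0.218, 0.505, 0.231] pointing down, gripper open.
Joint ranges: [-179.16, 179.16], [-48.56, 103.87], [-65.8, 70.77], [-126.05, 130.52], [-82.76, 87.17], [-180, 180]. Speed limits (degrees/s): [127.2, 127.2, 147.25, 180, 180, 180].

INTERFACE

Orientations are given as [roll, pitch, yaw] about the fixed x, y, z axes, in that order (R = Rz(yaw) Ry(pitch) Rx(roll)).
In Python, from workcell import get_obs, cams, bot gives the robot as it stands.
- The arm moves only by the tool apply_moves, never from a script. Its argument "rows" is a list that holds one entry, the list of rows, each a list of 7 numbers: the shift along the tool's x, y, z in mm, then the turn, a rotation vector about the tool's x, y, z in rad, then the opening, from 0 (shut) to 1 (fully open). A call has 1 to 20 rows; each row is the pose to reach, as a shift and turn from the pose measured when the call began, along the tool's axes at that moment; what a row does not reach only later rows make up. A row lasts 1/10 s, in which the tool goes at most 50 mm and 8.59 degrees, less where a joint would pass 70% of its speed; a pose out of reach is approached as far as the arm can. A call with a gripper value outside its range is refused whole. The fingers move at their own pace and stop on an object; "newtons" is the grip in N (left out, the last holds). Time passes only in rows, so rows that repeat a pose let the fingers close. It gives the time, the measured TCP pose, the force and the opening at its end, in the units of the state.
- get_obs(): the state, without advancing time (a new reading comes with each control period).
- cams.camera(name): name is "scene" or "side" or "wrist"; returns a dict with "pixels" (384x512x3 uint8, red, green, blue), "range_z" (384x512 float32, m along the optical axis (not along the pixel's ray), 0 where there is no reading), "fx", "fy", "cx", "cy" (pixels), "eye" and "attitude" of the camera in the world. Camera axes: x right, y up, looking along -z (the intrinsics and any distortion apply to the point x, -y, -z); pixel columns grow to the right and rows downward; lengths in m; the calibration is good to about 2 mm. A picture is of the moment at which its call begins.
- bot.job_done(): hands the job in, once; it reports no verdict.
Trained networks look in a picture, given as the dict that the camera call returned (one of the last four; its "shot" number tells which), for a name from the list of things; names that differ only in an ending like _2 or _b are one class to them, and where a whole thing is asked for, a point or a joint stands for the part that bears it (a point fixed in the world has none). Each returns a list of dicts, best first, with "confidence" (0 to 1); they miss things now and then, are a little off and sometimes report something else, mostly with a low value. They report only what shows in the picture. A call takes as long as a camera call. They do not tell look-alikes from the thing itself.
- cams.find_in(label, picture): "at" ([x, y, z] in m, in world coordinates, good to about 4 mm: the middle of the surface that is visible of it).
The state is a dict: "time": time; "q": joint angles; "qd": joint speeds; "joint_efforts": joint torques, N m; "ee_pos": TCP position; "tcp_rot": TCP orientation; "wrist_force": force on the tool from outside, world axes, zero at the start; "torque": the same for the moment, N m; "opening": finger opening in m.
Only numpy, scipy, OpenCV 4.12 (cv2) and the standard library are available. Lean on these libraries where they do the work, as an engineer would, in place of code of your own. Each camera call takes 0.05 s, during which the arm holds its last target.

TASK

Take the hanging test weight off the gauge's hook: grip its carrier, use the carrier's own cross bar to push the sprung keeper back while the carrier's pin is still down in the hook, and then lift it off over the hook's tip. Carry it upright, set the weight down gently, upright and fully home in the round nest, and let go. Do not push on the stand or its keeper with the gripper, and leave the other things where they are.

Things in the scene. Friction and masses are not known exactly. Their poses are not given: they have to be found in the camera images.
- stand: Fixed gauge stand: base plate 220x150x12 mm, round column behind, gauge box on it, under the box a steel hook of 10 mm bar in the stand's x-z plane. Origin on the table under the hook's seat; x from the open throat towards the column, z up. In mm: base x -60 to 160; the hook's upright back bar x 56 to 66, from z 180 to the box; column x 113 to 147.
- gauge_front (a point): Lower front edge of the gauge box, stand frame x 51, z 320 mm; box x 51 to 106, y -40 to 40, z 320 to 445; a collar of radius 9 mm under it on the back bar reaches down to z 308. A hand pointing straight down meets box and back bar when it presses the keeper; one leaning back 35 to 45 degrees to the throat side has room.
- hook_seat (a point): Lowest inner point of the hook, where the carrier's pin lies: 160 mm above the stand's origin. Axes as the stand's. Going to +x the hook's inner floor rises by only 2 mm over 27 mm.
- hook_tip (a point): Top of the hook's upturned tip (10 mm thick), at stand frame x -11, z 187 mm: the pin must pass over it to come off.
- keeper (a joint): Angle (rad) of the sprung keeper, a steel blade 12 mm wide, 3 thick, 83 long. 0 = shut across the throat, its end inside the hook's tip; grows as the end swings in to the back bar; 0.69 = hangs vertical, stop 0.75. Opens only inwards, springs shut: 2 N on the carrier's press bar starts it, 5 N holds it open. Lifting with it shut jams the pin under it.
- keeper_hinge (a point): The keeper's hinge, along the stand's y, in front of the back bar: stand frame x 49, z 250 mm; barrel and lugs reach forward to x 45.
- keeper_end (a point): Middle of the keeper's free end; shut, at stand frame x -4, z 186 mm.
- carrier: Loose steel test weight (56 mm diameter, 45 high) with carrier, 196 mm tall in all, 0.3 to 0.65 kg. Two upright side plates (5 mm thick, outer faces 37 mm apart at +y and -y, inner 27) pass both sides of the hook. Origin centre of the weight's underside, 53 mm above the table when hanging; z up, x and yaw as the stand's while it hangs. 
- pin (a point): Middle of the carrier's hanging pin, 8 mm thick, along y, carrier frame x 0, z 111 mm. Once the keeper is pressed open, a straight lift of about 36 mm (at most 42) brings it over the hook's tip; then the carrier can be drawn out towards the stand's -x.
- press_bar (a point): Middle of the carrier's press bar (cross bar), 10 mm thick, along y, carrier frame x 13, z 167 mm; hanging, about 4 mm in front of the shut keeper. Moving the carrier 24.5 mm (23 to 26) along the stand's +x, held 2 to 5 mm above where it hung, pushes the keeper clear of the pin.
- grip (a point): Middle between the two grip plates (26 x 38 mm) at the carrier's top, carrier frame x 8, z 177 mm: grip here across 37 mm, fingers closing along the carrier's y.
- nest: Fixed round black nest for the weight's foot, 92 mm diameter, 20 mm high, round recess 64 mm wide at the mouth, a little wider below. Origin at the centre of its underside.
- nest_floor (a point): Centre of the nest's floor, 8 mm above the table.
- tape_roll: Bystander: roll of tape, 92 x 90 x 48 mm, origin under its centre; it and the nest may have swapped sides.
- stain_red: Bystander: small bottle, 40 mm diameter, 88 mm tall, origin under its centre.
- petri_dish: Bystander: petri dish, 60 mm diameter, 16 mm high, origin under its centre.
- bench_timer: Bystander: bench timer, 62 x 62 x 19 mm, origin under its centre.
There are look-alikes about, which are no part of the job. Leave any red look-alike of the carrier alone. Of the things that look like the nest, take the one that is farthest to the robot's left at the start.

How it is judged:
By the outcome, as a careful person would: the job done as asked, in the order asked, and still so for the second after the job is handed in, with the robot touching nothing.
It also fails if it takes over 48 s, if anything falls off the work surface, if the arm or the gripper's body presses on something with over 40 N, if the wrist force passes 120 N, or if a joint passes its speed limit or range.

## Working session

There is one attempt and no reset: what is moved stays moved. The work goes in short steps, Python scripts to look and compute and a tool call to move; the robot and the scene stay as the last step left them, time stands still between calls to the robot, and variables do not carry over. Pictures are saved under pics/ and viewed, and the job is handed in when it is done.

Besides the shell and the picture viewer there is one more tool, called after "Emit:" by a JSON object that holds its "api" and its "payload". apply_moves: Moves the arm, as the interface text tells. Its arguments: {"type":"object","properties":{"rows":{"type":"array"},"newtons":{"type":"number"}},"required":["rows"]}

```bash
ls; mkdir -p pics; cat > h.py <<'E'
import numpy as np, cv2, json
from workcell import get_obs, cams, bot
def save(p,name,crop=None,scale=1):
    im=p["pixels"][:,:,::-1]
    if crop: 
        a,b,c,d=crop; im=im[b:d,a:c]
    if scale!=1: im=cv2.resize(im,None,fx=scale,fy=scale,interpolation=cv2.INTER_CUBIC)
    cv2.imwrite("pics/"+name,im)
E
python3 - <<'E'
from h import *
o=get_obs(); print(o)
for n in ["scene","side","wrist"]:
    p=cams.camera(n); save(p,n+"0.png",scale=1.5)
    print(n,{k:(v if k not in("pixels","range_z") else v.shape) for k,v in p.items()})
    np.savez("/tmp/%s0.npz"%n,**{k:np.array(v) for k,v in p.items()})
E
```

```text
pics
{'time': 0.0, 'q': array([ 6.66928350e+01,  5.01084699e+00,  1.00356228e+01,  9.50978802e+01,
       -1.61259515e-03,  9.00010814e+01]), 'qd': array([-0.0693052 , -0.07198352,  0.02649983, -0.00948534, -0.00725976,
        0.01407965]), 'joint_efforts': array([-2.44154013e-03, -5.20398724e+01,  4.64800286e+01,  1.64280779e-02,
       -1.34488441e-04, -1.10992593e-05]), 'ee_pos': array([0.21753745, 0.50492221, 0.23059595]), 'tcp_rot': array([ -88.73524726,   89.92687787, -112.04349266]), 'wrist_force': array([ 1.40799715, -0.21098452, -0.85359717]), 'torque': array([ 0.00459471, -0.05163613, -0.03803185]), 'opening': 0.08525988172355474}
scene {'pixels': (384, 512, 3), 'range_z': (384, 512), 'fx': 493.66664180173524, 'fy': 493.66664180173524, 'cx': 250.4468269408308, 'cy': 193.6204308515066, 'eye': array([0.70781007, 1.50079457, 1.16253635]), 'attitude': array([ 5.70153725e+01, -1.21979368e-01,  1.73725179e+02]), 'shot': 1}
side {'pixels': (384, 512, 3), 'range_z': (384, 512), 'fx': 375.0444205217089, 'fy': 375.0444205217089, 'cx': 252.3708821967827, 'cy': 193.69574133521033, 'eye': array([ 0.51415256, -0.94546846,  0.79051017]), 'attitude': array([60.10136705, -0.13025977, -1.78600809]), 'shot': 2}
wrist {'pixels': (384, 512, 3), 'range_z': (384, 512), 'fx': 288.60209274296074, 'fy': 288.60209274296074, 'cx': 249.1009741569806, 'cy': 193.5243482160152, 'eye': array([0.15477756, 0.53239576, 0.37361058]), 'attitude': array([-15.63882378,   0.15101997,  66.7452507 ]), 'shot': 3}
```

View pics/scene0.png

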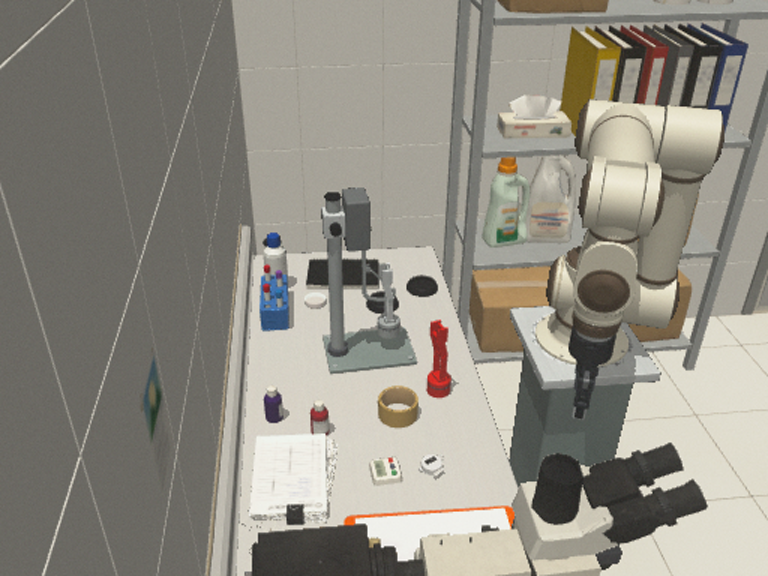

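View pics/side0.png

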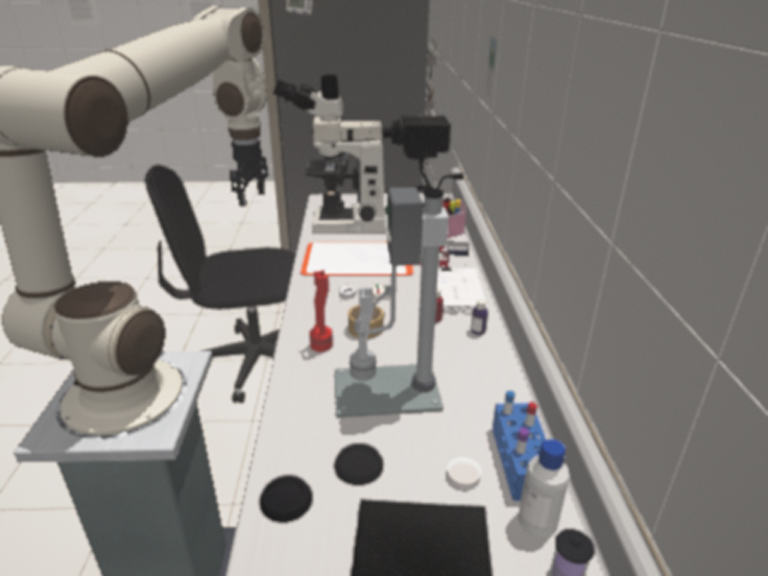

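View pics/wrist0.png

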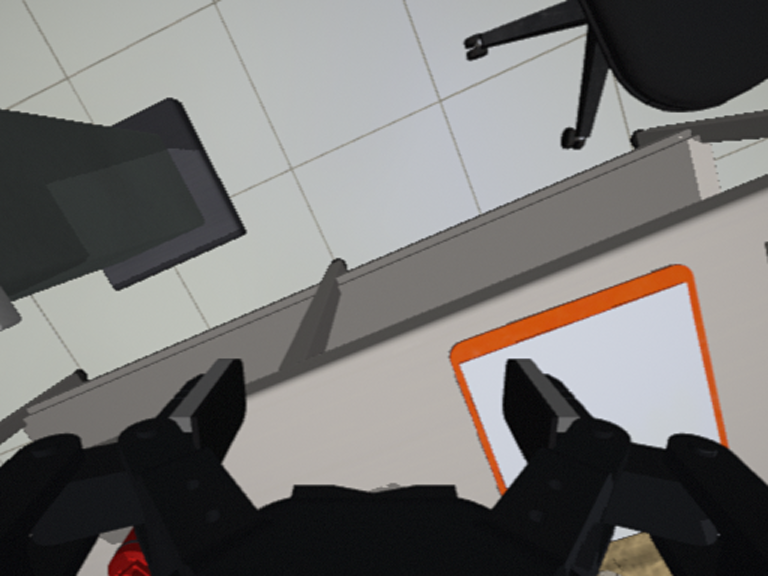

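The scene view shows the grey carrier hanging at (388,310), the red look-alike at (438,360), two black discs at (382,300) and (422,286), and the tape roll at (398,405). In the side view the discs are at (358,464) and (285,498). Next I'll measure.

```bash
cat >> h.py <<'E'
from scipy.spatial.transform import Rotation as Ro
def Rc(p): return Ro.from_euler("xyz",p["attitude"],degrees=True).as_matrix()
def toworld(p,u,v,d=None):
    if d is None: d=p["range_z"][np.asarray(v).round().astype(int),np.asarray(u).round().astype(int)]
    u=np.asarray(u,float);v=np.asarray(v,float)
    c=np.stack([(u-p["cx"])/p["fx"]*d,-(v-p["cy"])/p["fy"]*d,-np.asarray(d)*np.ones_like(u)],-1)
    return c@Rc(p).T+p["eye"]
def cloud(p):
    h,w=p["range_z"].shape; vv,uu=np.mgrid[:h,:w]
    P=toworld(p,uu,vv,p["range_z"]); P[p["range_z"]<=0]=np.nan
    return P
def proj(p,X):
    c=(np.atleast_2d(X)-p["eye"])@Rc(p)
    return np.stack([p["cx"]+p["fx"]*c[:,0]/-c[:,2],p["cy"]-p["fy"]*c[:,1]/-c[:,2]],-1)
E
python3 - <<'E'
from h import *
np.set_printoptions(precision=4,suppress=True)
for n in ["scene","side"]:
    p=cams.camera(n)
    for l in ["carrier","grip","pin","press_bar","nest","nest_floor","stand","gauge_front","hook_seat","hook_tip","keeper_end","keeper_hinge","tape_roll","stain_red","petri_dish","bench_timer"]:
        r=cams.find_in(l,p)
        print(n,l,[(np.round(x["at"],3).tolist(),round(x["confidence"],2)) for x in r[:4]])
    np.savez("/tmp/%s1.npz"%n,**{k:np.array(v) for k,v in p.items()})
    print(n,get_obs()["time"])
E
```

```text
scene carrier [([0.517, 0.015, 0.119], 0.73), ([0.42, 0.189, 0.08], 0.68), ([0.604, 0.019, 0.178], 0.51)]
scene grip [([0.414, 0.184, 0.082], 0.94), ([0.512, 0.01, 0.112], 0.7)]
scene pin [([0.415, 0.184, 0.082], 0.92), ([0.516, 0.013, 0.115], 0.78)]
scene press_bar [([0.414, 0.188, 0.082], 0.61), ([0.517, 0.012, 0.116], 0.58)]
scene nest [([0.513, -0.194, 0.01], 0.73), ([0.378, -0.278, 0.011], 0.6)]
scene nest_floor [([0.376, -0.281, 0.01], 0.78), ([0.509, -0.191, 0.016], 0.64)]
scene stand [([0.605, 0.018, 0.173], 0.98)]
scene gauge_front [([0.606, 0.015, 0.178], 0.73)]
scene hook_seat [([0.603, 0.024, 0.178], 0.98)]
scene hook_tip [([0.605, 0.023, 0.177], 0.84)]
scene keeper_end []
scene keeper_hinge [([0.607, 0.016, 0.177], 0.6)]
scene tape_roll [([0.517, 0.254, 0.027], 0.86), ([0.609, 0.019, 0.174], 0.3)]
scene stain_red [([0.701, 0.293, 0.056], 0.49), ([0.687, -0.23, 0.016], 0.4)]
scene petri_dish []
scene bench_timer [([0.57, 0.424, 0.016], 0.83)]
scene 1.0
side carrier [([0.513, -0.027, 0.109], 0.92), ([0.413, 0.152, 0.08], 0.66)]
side grip [([0.519, -0.026, 0.107], 0.69), ([
[... 151 characters left out ...]
0.51, -0.024, 0.117], 0.81)]
side nest [([0.378, -0.288, 0.009], 0.72), ([0.502, -0.22, 0.007], 0.68), ([0.603, -0.015, 0.189], 0.5)]
side nest_floor [([0.505, -0.218, 0.007], 0.56)]
side stand [([0.6, -0.018, 0.187], 0.79)]
side gauge_front [([0.602, -0.016, 0.187], 0.65)]
side hook_seat [([0.605, -0.017, 0.187], 0.97)]
side hook_tip [([0.602, -0.016, 0.188], 0.68)]
side keeper_end [([0.598, -0.019, 0.186], 0.49)]
side keeper_hinge [([0.599, -0.012, 0.189], 0.6)]
side tape_roll [([0.532, 0.219, 0.033], 0.68)]
side stain_red [([0.704, 0.262, 0.046], 0.42)]
side petri_dish [([0.687, -0.25, 0.014], 0.82), ([0.535, 0.222, 0.034], 0.66)]
side bench_timer [([0.557, 0.406, 0.016], 0.39)]
side 1.85
```

```bash
cat > a.py <<'E'
from h import *
np.set_printoptions(precision=4,suppress=True)
def ld(n): 
    z=np.load(n); return {k:z[k] for k in z.files}
S=ld("/tmp/scene1.npz");D=ld("/tmp/side1.npz")
E
python3 - <<'E'
from a import *
for nm,p in(("scene",S),("side",D)):
    P=cloud(p); save(p,nm+"_crop.png",crop=(190,110,320,270) if nm=="scene" else (150,110,350,350),scale=3 if nm=="scene" else 2.5)
    # table height
    m=(P[...,0]>.3)&(P[...,0]<.75)&(abs(P[...,1])<.4)&(abs(P[...,2])<.01); print(nm,"table",np.nanmedian(P[m][:,2]),m.sum())
    # nests dark pixels
    dark=p["pixels"].max(-1)<70
    for c in([.378,-.283],[.508,-.207]):
        mm=dark&(np.hypot(P[...,0]-c[0],P[...,1]-c[1])<.07)&(P[...,2]<.05)
        Q=P[mm]; print(nm,c,mm.sum(),"z pct",np.nanpercentile(Q[:,2],[2,25,50,75,98]),"x",np.nanpercentile(Q[:,0],[1,99]),"y",np.nanpercentile(Q[:,1],[1,99]))
    # base plate top z~12
    m=(P[...,2]>.008)&(P[...,2]<.018)&(P[...,0]>.4)&(P[...,0]<.75)&(abs(P[...,1])<.12)
    Q=P[m][:,:2].astype(np.float32); r=cv2.minAreaRect(Q); print("plate",len(Q),r, np.median(P[m][:,2]))
    # column by height
    for z0,z1 in((.1,.3),(.05,.2)):
        m=(P[...,2]>z0)&(P[...,2]<z1)&(P[...,0]>.56)&(P[...,0]<.66)&(abs(P[...,1])<.1)
        print("col",m.sum(),np.nanmedian(P[m],0))
    m=(P[...,2]>.325)&(P[...,2]<.44)&(P[...,0]>.4)&(P[...,0]<.66)&(abs(P[...,1])<.1)
    print("box",m.sum(),np.nanpercentile(P[m],[2,50,98],0))
E
```

```text
scene table -0.000667737739234675 11450
scene [0.378, -0.283] 214 z pct [-0.0007  0.0055  0.0093  0.0149  0.0215] x [0.3391 0.4178] y [-0.3239 -0.2349]
scene [0.508, -0.207] 120 z pct [-0.0014  0.0061  0.0112  0.0161  0.0232] x [0.4623 0.5415] y [-0.2489 -0.1616]
plate 961 ((0.5616960525512695, 0.0236954465508461), (0.25218063592910767, 0.19555020332336426), 4.226864814758301) 0.011354179384415852
col 541 [0.6357 0.0158 0.2133]
col 325 [0.6387 0.0174 0.1317]
box 908 [[ 0.5602 -0.0018  0.3281]
 [ 0.6084  0.0367  0.3898]
 [ 0.6572  0.0506  0.4379]]
side table 0.0004471001439945166 18157
side [0.378, -0.283] 771 z pct [0.0057 0.0081 0.0099 0.0169 0.0219] x [0.3404 0.4183] y [-0.3303 -0.2503]
side [0.508, -0.207] 624 z pct [0.0057 0.008  0.0097 0.0164 0.0218] x [0.4627 0.5399] y [-0.2568 -0.1768]
plate 1742 ((0.5620321035385132, -0.005388930439949036), (0.22133705019950867, 0.1535862535238266), 2.6895692348480225) 0.012184121453713725
col 788 [ 0.6354 -0.0109  0.2134]
col 479 [ 0.6377 -0.0116  0.137 ]
box 1462 [[ 0.5609 -0.0437  0.3279]
 [ 0.605  -0.038   0.3865]
 [ 0.657   0.0124  0.4373]]
```

```bash
ls pics
```

```text
scene0.png
scene_crop.png
side0.png
side_crop.png
wrist0.png
```

View pics/scene_crop.png

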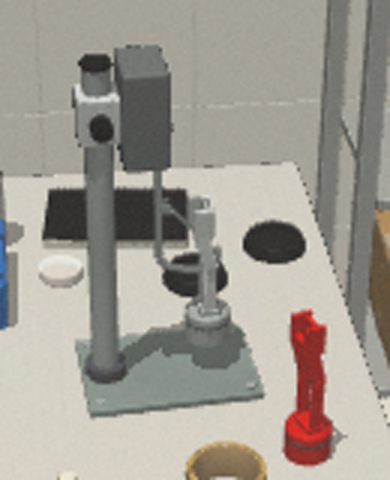

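View pics/side_crop.png

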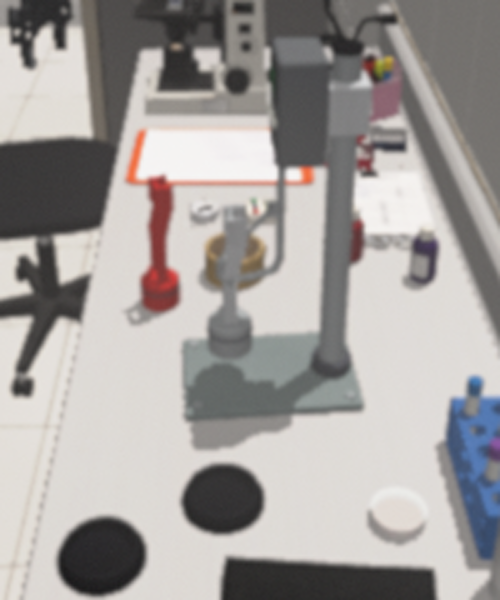

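```bash
python3 - <<'E'
from a import *
o=get_obs(); R=Ro.from_euler("xyz",o["tcp_rot"],degrees=True).as_matrix(); print(R)
W=ld("/tmp/wrist0.npz"); print("cam in tool mm",R.T@(W["eye"]-o["ee_pos"])*1e3); print("cam axes in tool\n",R.T@Rc(W))
print([x for x in dir(bot) if x[0]!="_"],[x for x in dir(cams) if x[0]!="_"])
# plate: corner fit
for nm,p in(("scene",S),("side",D)):
    P=cloud(p); px=p["pixels"].astype(int)
    m=(P[...,2]>.004)&(P[...,2]<.02)&(P[...,0]>.42)&(P[...,0]<.7)&(abs(P[...,1])<.12)
    print(nm,m.sum(),np.median(px[m],0))
    c=px-px.mean(-1,keepdims=True); g=(px[...,1]-px[...,0])
    hull=cv2.convexHull(np.argwhere(m&(g>4))[:,::-1].astype(np.int32)) ; print((m&(g>4)).sum(), cv2.approxPolyDP(hull,4,True).reshape(-1,2).tolist())
E
```

```text
[[-0.      0.3957  0.9184]
 [-0.      0.9184 -0.3957]
 [-1.     -0.      0.    ]]
cam in tool mm [-142.342     0.1862  -68.517 ]
cam axes in tool
 [[ 0.0026  0.2696 -0.963 ]
 [ 1.     -0.0016  0.0022]
 [-0.001  -0.963  -0.2696]]
['PlanningError', 'job_done'] ['camera', 'find_in']
scene 1242 [135. 145. 137.]
1054 [[277, 241], [220, 248], [216, 224], [269, 218]]
side 1832 [129. 134. 132.]
1276 [[294, 271], [226, 276], [224, 247], [276, 244]]
```

```bash
python3 - <<'E'
from a import *
from scipy.optimize import least_squares
C=np.array([[-60,-75],[-60,75],[160,75],[160,-75]])/1e3
def corners(t): 
    c,s=np.cos(t[2]),np.sin(t[2]); R=np.array([[c,-s],[s,c]])
    return np.c_[C@R.T+t[:2],np.full(4,.012)]
obs={"s":(S,np.array([[277,241],[220,248],[216,224],[269,218]])),"d":(D,np.array([[294,271],[226,276],[224,247],[276,244]]))}
for k,(p,o) in obs.items(): print(k,toworld(p,o[:,0],o[:,1]))
# order by world: scene: corner0 (x small,y large?) 
def match(p,o,t):
    q=proj(p,corners(t)); d=np.linalg.norm(q[:,None]-o[None],axis=2); return q,d.argmin(1)
t0=np.array([.512,0,0.04])
def res(t,ks):
    r=[]
    for k in ks:
        p,o=obs[k]; q,i=match(p,o,t0); r.append((q-o[i]).ravel())
    return np.concatenate(r)
for ks in("s","d","sd"):
    r=least_squares(res,t0,args=(ks,),loss="soft_l1"); print(ks,r.x[:2],np.degrees(r.x[2]),r.fun.round(1))
for z0 in (.33,.37,.41):
  for p in(S,D):
    P=cloud(p); m=(abs(P[...,2]-z0)<.02)&(P[...,0]>.4)&(P[...,0]<.66)&(abs(P[...,1])<.1)
    i=np.argwhere(m)[:,1];
    Q=P[m]; face=Q[(Q[:,0]>.57)&(Q[:,0]<.61)]; f=np.polyfit(face[:,0],face[:,1],1); print("box side",np.degrees(np.arctan(f[0])),np.polyval(f,.59),len(face))
E
```

```text
s [[ 0.4479  0.068   0.0087]
 [ 0.6621  0.0822  0.0053]
 [ 0.6693 -0.0611  0.0101]
 [ 0.4576 -0.0765  0.0117]]
d [[ 0.6709 -0.071   0.0119]
 [ 0.4628 -0.0805  0.0058]
 [ 0.4522  0.0556  0.0104]
 [ 0.6272  0.0646  0.0123]]
s [0.512 0.   ] 2.291831180523293 [ 0.6 -0.2 -0.1  0.1 -1.9 -1.5 -1.5 -1.4]
d [0.512 0.   ] 2.291831180523293 [-2.6 -2.2 -0.8 -3.5 11.7 -3.2  1.2 -0.6]
sd [0.512 0.   ] 2.291831180523293 [ 0.6 -0.2 -0.1  0.1 -1.9 -1.5 -1.5 -1.4 -2.6 -2.2 -0.8 -3.5 11.7 -3.2
  1.2 -0.6]
box side 4.071418264146323 0.040308750237613114 88
box side 2.884397408500767 -0.04096225978935828 130
box side 2.898815023856207 0.04075713209719555 126
box side 2.9272387257866055 -0.040969462078388696 206
box side 2.4360621984753488 0.0406572520197297 126
box side 2.9570309250283313 -0.04080278977012908 222
```

```bash
python3 - <<'E'
from a import *
from scipy.optimize import least_squares
C=np.array([[-60,-75],[-60,75],[160,75],[160,-75]])/1e3
def corners(t): 
    c,s=np.cos(t[2]),np.sin(t[2]); R=np.array([[c,-s],[s,c]])
    return np.c_[C@R.T+t[:2],np.full(4,.012)]
obs={"s":(S,np.array([[277,241],[220,248],[216,224],[269,218]])+.0),"d":(D,np.array([[294,271],[226,276],[224,247]])+.0)}
t0=np.array([.512,0,0.04])
def res(t,ks):
    r=[]
    for k in ks:
        p,o=obs[k]; q0=proj(p,corners(t0)); q=proj(p,corners(t))
        for w in o: r.append(q[np.linalg.norm(q0-w,axis=1).argmin()]-w)
    return np.concatenate(r)
for ks in("s","d","sd"):
    r=least_squares(res,t0,args=(ks,)); print(ks,r.x[:2],np.degrees(r.x[2]),r.fun.round(1))
# gauge box front face x & carrier points
for nm,p in(("scene",S),("side",D)):
    P=cloud(p)
    m=(P[...,2]>.335)&(P[...,2]<.43)&(P[...,0]>.5)&(P[...,0]<.66)&(abs(P[...,1])<.06)
    print(nm,"box front x (1pct)",np.percentile(P[m][:,0],[0.5,2,5]))
    for z0,z1 in((.06,.095),(.11,.14),(.14,.16),(.19,.21),(.21,.25)):
        m=(P[...,2]>z0)&(P[...,2]<z1)&(P[...,0]>.46)&(P[...,0]<.555)&(abs(P[...,1])<.06)
        Q=P[m]; print(z0,z1,len(Q),np.percentile(Q,[3,50,97],0)[:,:2].ravel())
E
```

```text
s [0.5096 0.003 ] 4.072149858757139 [ 1.2  0.2 -0.4 -0.2 -1.4 -0.2  0.6 -0. ]
d [ 0.5134 -0.0093] 4.175924324681821 [ 2.5  0.3 -1.4  0.3 -1.2 -1.4]
sd [ 0.5114 -0.0041] 4.522276716008037 [ 0.5 -1.1 -0.8 -1.2 -2.  -1.1 -0.2 -1.1  1.7 -1.1 -1.8 -0.8 -1.8 -2.3]
scene box front x (1pct) [0.5596 0.5602 0.5637]
0.06 0.095 127 [ 0.4821 -0.0086  0.5108  0.017   0.5348  0.0262]
0.11 0.14 38 [ 0.5025 -0.0205  0.5122  0.0103  0.518   0.0199]
0.14 0.16 38 [ 0.5035 -0.0169  0.5168  0.0042  0.5461  0.0204]
0.19 0.21 23 [0.5074 0.008  0.515  0.0146 0.5254 0.0202]
0.21 0.25 123 [ 0.5046 -0.0227  0.519   0.011   0.5471  0.0202]
side box front x (1pct) [0.5597 0.5608 0.5626]
0.06 0.095 174 [ 0.4849 -0.036   0.5124 -0.0292  0.5375 -0.0129]
0.11 0.14 49 [ 0.5039 -0.0278  0.5103 -0.0241  0.5192  0.0082]
0.14 0.16 44 [ 0.5016 -0.0279  0.5164 -0.0226  0.5437 -0.0069]
0.19 0.21 43 [ 0.5081 -0.0278  0.517  -0.0242  0.5286 -0.0047]
0.21 0.25 177 [ 0.5085 -0.0268  0.5229 -0.0223  0.5486  0.0105]
```

```bash
cat >> h.py <<'E'
def toolR(lean,yaw,flip=1):
    a=np.radians(lean); x=np.array([np.sin(a),0,-np.cos(a)]); y=np.array([0,flip,0.]); z=np.cross(x,y)
    return Ro.from_euler("z",yaw,degrees=True).as_matrix()@np.c_[x,y,z]
def curR(o): return Ro.from_euler("xyz",o["tcp_rot"],degrees=True).as_matrix()
def row(pos,R,o=None):
    o=o or get_obs(); R0=curR(o)
    s=R0.T@(np.asarray(pos)-o["ee_pos"])*1e3; r=Ro.from_matrix(R0.T@R).as_rotvec()
    print("row",np.round(s,1).tolist(),np.round(r,4).tolist(),"|shift| %.0f ang %.1f"%(np.linalg.norm(s),np.degrees(np.linalg.norm(r))))
    return s,r
E
python3 - <<'E'
from h import *
o=get_obs(); print(o["time"])
R=toolR(40,3)
row([.36,.25,.32],o=o,R=R); row([.473,-.006,.284],R,o=o)
E
```

```text
1.85
row [-88.7, -177.9, 231.7] [-0.4403, -0.6856, 0.1603] |shift| 305 ang 47.6
row [-52.7, -368.3, 436.8] [-0.4403, -0.6856, 0.1603] |shift| 574 ang 47.6
```

Candidates, with pixels from the 1.5x scene picture:
- **Carrier:** the grey one at (388,310), hanging on the hook, or the red one at (438,360). I choose the grey one.
- **Nest:** the disc at (382,300), y≈-0.21, or the disc at (422,286), y≈-0.285. The black mat at (345,272) is rectangular and the tape roll at (398,405) is brown, so neither counts. I choose the disc with the larger y, at about (0.50,-0.21). The crops show both round discs and the grey carrier clearly.

Next I'll move to a view pose.

Emit:
{"api": "apply_moves", "payload": {"rows": [[[-60, -30, 40, -0.06, -0.1, 0.02, 1], [-89, -70, 90, -0.12, -0.2, 0.04, 1], [-89, -105, 135, -0.2, -0.3, 0.07, 1], [-89, -140, 180, -0.27, -0.42, 0.1, 1], [-89, -178, 232, -0.35, -0.55, 0.13, 1]]]}}

```text
time: 2.35
ee_pos: [0.3265, 0.3093, 0.3179]
tcp_rot: [3.0, 57.7, 0.3]
wrist_force: [1.0, -1.4, 0.9]
opening: 0.0859
```

```bash
python3 - <<'E'
from h import *
o=get_obs(); print(o["time"],o["q"],o["ee_pos"],o["tcp_rot"])
R=toolR(40,3)
row([.473,-.006,.284],R,o=o)
E
```

```text
2.35 [ 60.52681914 -25.97995546 -12.17008962  86.39200591 -27.61268872
  58.9410692 ] [0.32654141 0.30931326 0.31789961] [ 3.03390602 57.72239488  0.30813863]
row [106.0, -310.1, 120.9] [-0.0908, -0.134, 0.0313] |shift| 349 ang 9.4
```

Emit:
{"api": "apply_moves", "payload": {"rows": [[[20, -60, 25, -0.02, -0.03, 0.01, 1], [40, -110, 45, -0.04, -0.06, 0.01, 1], [55, -160, 65, -0.06, -0.08, 0.02, 1], [70, -205, 82, -0.08, -0.1, 0.02, 1], [85, -250, 100, -0.09, -0.13, 0.03, 1], [100, -290, 115, -0.091, -0.134, 0.031, 1], [106, -310, 121, -0.091, -0.134, 0.031, 1], [106, -310, 121, -0.091, -0.134, 0.031, 1], [106, -310, 121, -0.091, -0.134, 0.031, 1], [106, -310, 121, -0.091, -0.134, 0.031, 1]]]}}

```text
time: 3.35
ee_pos: [0.4729, -0.0068, 0.2838]
tcp_rot: [-0.0, 50.0, 2.8]
wrist_force: [0.2, 0.0, 0.3]
opening: 0.0852
```

```bash
python3 - <<'E'
from h import *
np.set_printoptions(precision=4,suppress=True)
o=get_obs(); print(o["time"],o["q"],o["ee_pos"],o["tcp_rot"])
p=cams.camera("wrist"); save(p,"wrist1.png",scale=1.5); np.savez("/tmp/wrist1.npz",**{k:np.array(v) for k,v in p.items()})
for l in ["carrier","grip","press_bar","pin","nest","hook_tip","keeper"]:
    print(l,[(np.round(x["at"],3).tolist(),round(x["confidence"],2)) for x in cams.find_in(l,p)[:3]])
E
```

```text
3.35 [ -3.1244 -45.1255 -31.5676  63.7509   3.8296  -4.5874] [ 0.4729 -0.0068  0.2838] [-0.0053 50.0398  2.8446]
carrier [([0.503, -0.006, 0.118], 0.89), ([0.422, 0.153, 0.153], 0.85)]
grip [([0.421, 0.151, 0.156], 0.93), ([0.501, -0.008, 0.111], 0.74)]
press_bar [([0.503, -0.006, 0.112], 0.8), ([0.423, 0.153, 0.157], 0.68)]
pin [([0.425, 0.156, 0.152], 0.71), ([0.509, -0.005, 0.114], 0.59)]
nest [([0.502, -0.214, 0.012], 0.85)]
hook_tip [([0.541, -0.001, 0.01], 0.86)]
keeper [([0.534, -0.008, 0.222], 0.85)]
```

View pics/wrist1.png

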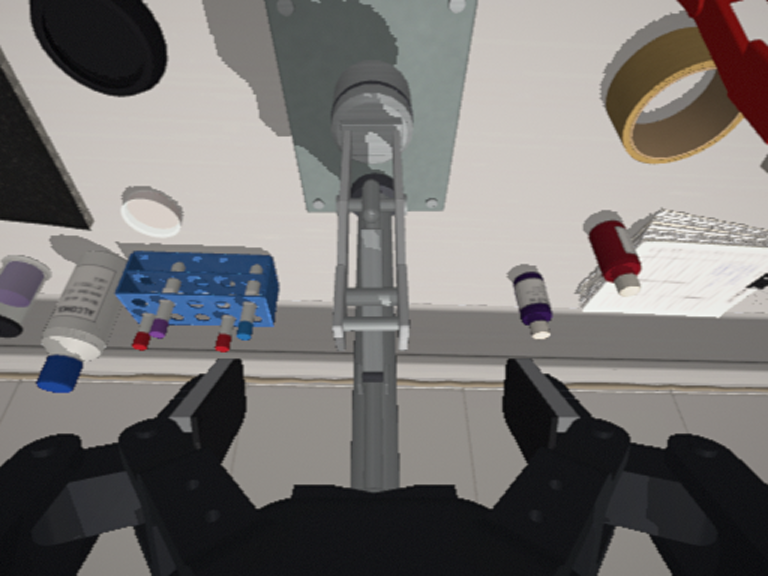

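The wrist view shows the grey carrier with its grip plates at about (340,330) and (403,330), centred between the jaws. The nest is at (98,35), with the hook and keeper behind.

```bash
python3 - <<'E'
from a import *
W=ld("/tmp/wrist1.npz"); P=cloud(W); save(W,"w1crop.png",crop=(200,60,300,250),scale=3.2)
for z0,z1 in((.055,.1),(.19,.2),(.2,.21),(.21,.22),(.22,.23),(.23,.24),(.24,.26)):
    m=(P[...,2]>z0)&(P[...,2]<z1)&(P[...,0]>.46)&(P[...,0]<.56)&(abs(P[...,1])<.06)
    Q=P[m]; print(z0,z1,len(Q),np.percentile(Q,[2,50,98],0).round(4)[:,:2].tolist() if len(Q) else "")
# nest: dark
dark=W["pixels"].max(-1)<75
m=dark&(np.hypot(P[...,0]-.502,P[...,1]+.214)<.07)&(P[...,2]<.05)
Q=P[m]; print("nest",len(Q),np.percentile(Q,[1,50,99],0))
top=Q[Q[:,2]>.0165]; (c,r)=cv2.minEnclosingCircle(top[:,:2].astype(np.float32)); print("top rim",len(top),c,r,np.median(top[:,2]))
lo=Q[(Q[:,2]<.011)]; print("low",len(lo),np.median(lo,0))
# also from side
P2=cloud(D);m=(D["pixels"].max(-1)<70)&(np.hypot(P2[...,0]-.502,P2[...,1]+.214)<.06)&(P2[...,2]<.05);Q=P2[m];top=Q[Q[:,2]>.0165];(c,r)=cv2.minEnclosingCircle(top[:,:2].astype(np.float32)); print("side rim",len(top),c,r)
E
```

```text
0.055 0.1 2219 [[0.482, -0.0321], [0.49, -0.0069], [0.5311, 0.0197]]
0.19 0.2 392 [[0.5054, -0.0242], [0.5098, -0.0063], [0.5207, 0.0121]]
0.2 0.21 380 [[0.5074, -0.0238], [0.5179, -0.0057], [0.5259, 0.0119]]
0.21 0.22 276 [[0.5042, -0.0239], [0.5183, -0.0056], [0.5262, 0.0118]]
0.22 0.23 605 [[0.5043, -0.0237], [0.5199, -0.005], [0.536, 0.0113]]
0.23 0.24 365 [[0.5043, -0.024], [0.5414, -0.003], [0.5491, 0.0118]]
0.24 0.26 1149 [[0.5045, -0.0233], [0.5143, -0.0041], [0.5582, 0.012]]
nest 4536 [[ 0.4713 -0.2481  0.0064]
 [ 0.5019 -0.2116  0.0093]
 [ 0.537  -0.1674  0.0217]]
top rim 1281 (0.4996427595615387, -0.21036311984062195) 0.041606586426496506 0.02015620083492259
low 2857 [ 0.5018 -0.2145  0.0086]
side rim 156 (0.5015140771865845, -0.21793469786643982) 0.039829228073358536
```

View pics/w1crop.png

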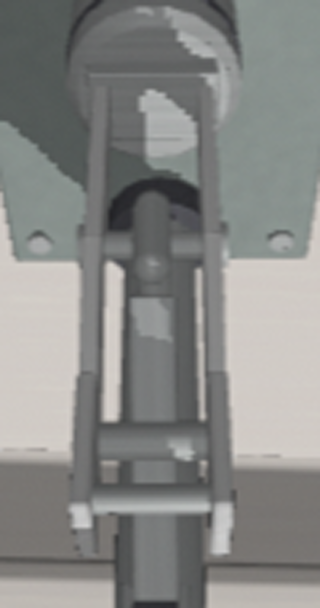

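```bash
python3 - <<'E'
from h import *
row([.529,-.005,.2155],toolR(40,2.9))
E
```

```text
row [88.5, -3.1, -1.4] [0.0029, 0.0003, -0.002] |shift| 89 ang 0.2
```

```bash
python3 - <<'E'
from h import *
o=get_obs();print(o["time"],o["ee_pos"],o["tcp_rot"],o["q"]); print(curR(o))
row([.529,-.005,.2155],toolR(40,2.9),o)
E
```

```text
3.75 [ 0.47307264 -0.00494129  0.28422401] [-2.93780633e-02  4.99850677e+01  3.07990104e+00] [ -2.91812405 -45.1474843  -31.55952471  63.72784176   3.85251551
  -4.63006834]
[[ 6.42058489e-01 -5.41206545e-02  7.64742997e-01]
 [ 3.45467589e-02  9.98534349e-01  4.16614377e-02]
 [-7.65876895e-01 -3.29687788e-04  6.42987148e-01]]
row [88.5, -3.1, -1.4] [0.0029, 0.0003, -0.002] |shift| 89 ang 0.2
```

Emit:
{"api": "apply_moves", "payload": {"rows": [[[15, -1, 0, 0, 0, 0, 1], [35, -2, -1, 0, 0, 0, 1], [55, -3, -1, 0, 0, 0, 1], [75, -3, -1.4, 0, 0, 0, 1], [86, -3, -1.4, 0, 0, 0, 1], [88.5, -3, -1.4, 0, 0, 0, 1], [88.5, -3, -1.4, 0, 0, 0, 1], [88.5, -3, -1.4, 0, 0, 0, 1]]]}}

```text
time: 4.55
ee_pos: [0.529, -0.0049, 0.2167]
tcp_rot: [-0.0, 49.9, 3.1]
wrist_force: [-0.1, -0.5, 0.4]
opening: 0.0855
```

```bash
python3 - <<'E'
from h import *
np.set_printoptions(precision=4,suppress=True)
p=cams.camera("wrist"); save(p,"wrist2.png",scale=1.5); np.savez("/tmp/wrist2.npz",**{k:np.array(v) for k,v in p.items()})
s=cams.camera("side"); save(s,"side2.png",crop=(190,90,330,270),scale=3); np.savez("/tmp/side2.npz",**{k:np.array(v) for k,v in s.items()})
o=get_obs(); print(o["time"],o["q"],o["ee_pos"],o["tcp_rot"],o["wrist_force"])
E
```

```text
4.65 [ -2.4488 -38.8416 -36.4061  52.461    3.5499  -4.2678] [ 0.529  -0.005   0.2168] [-0.0437 49.8945  3.0668] [-0.2857 -0.3459  0.0804]
```

View pics/wrist2.png

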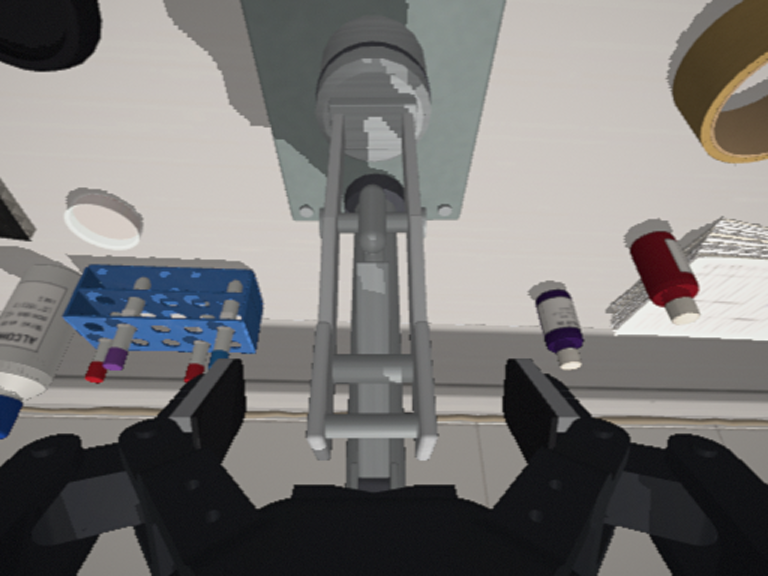

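View pics/side2.png

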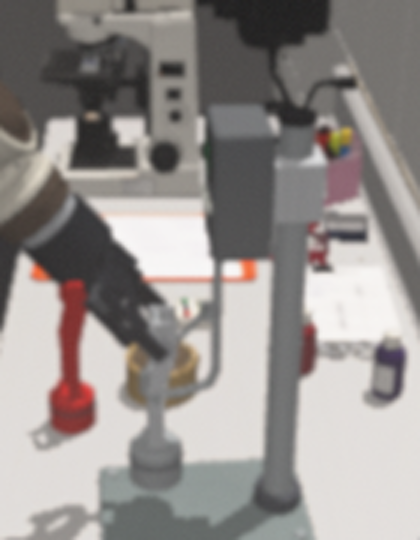

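Emit:
{"api": "apply_moves", "payload": {"rows": [[[0, 0, 0, 0, 0, 0, 0.6], [0, 0, 0, 0, 0, 0, 0.45], [0, 0, 0, 0, 0, 0, 0.4], [0, 0, 0, 0, 0, 0, 0.2], [0, 0, 0, 0, 0, 0, 0.2], [0, 0, 0, 0, 0, 0, 0.2], [0, 0, 0, 0, 0, 0, 0.2], [0, 0, 0, 0, 0, 0, 0.2]]], "newtons": 70}}

```text
time: 5.45
ee_pos: [0.5291, -0.0048, 0.217]
tcp_rot: [-0.0, 49.9, 3.1]
wrist_force: [-1.3, 2.8, 3.9]
opening: 0.0362
```

```bash
python3 - <<'E'
from h import *
np.set_printoptions(precision=4,suppress=True)
p=cams.camera("wrist"); save(p,"wrist3.png",scale=1.5); np.savez("/tmp/wrist3.npz",**{k:np.array(v) for k,v in p.items()})
o=get_obs(); print(o["time"],o["q"],o["ee_pos"],o["tcp_rot"],o["wrist_force"],o["torque"],o["opening"]); print(curR(o))
E
```

```text
5.5 [ -2.4405 -38.8463 -36.3912  52.4595   3.5718  -4.2652] [ 0.5291 -0.0048  0.217 ] [-0.0184 49.872   3.1066] [-2.1217  3.0704  3.8151] [0.5786 0.5595 0.3457] 0.036220392014087215
[[ 0.6436 -0.0544  0.7635]
 [ 0.0349  0.9985  0.0418]
 [-0.7646 -0.0002  0.6445]]
```

View pics/wrist3.png

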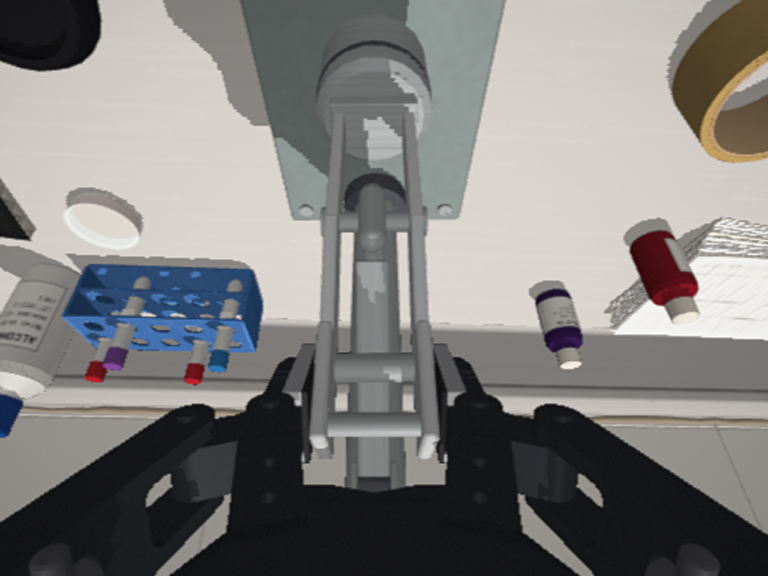

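The fingers are holding at 36 mm, centred on the grip plates. Next is a 4 mm lift with a force check.

Emit:
{"api": "apply_moves", "payload": {"rows": [[[-1, 0, 0.9, 0, 0, 0, 0.2], [-2, 0, 1.8, 0, 0, 0, 0.2], [-3.1, 0, 2.6, 0, 0, 0, 0.2], [-3.1, 0, 2.6, 0, 0, 0, 0.2], [-3.1, 0, 2.6, 0, 0, 0, 0.2]]]}}

```text
time: 6.0
ee_pos: [0.5289, -0.0049, 0.2205]
tcp_rot: [-0.0, 49.9, 3.1]
wrist_force: [-0.1, 0.6, -5.7]
opening: 0.0362
```

```bash
python3 - <<'E'
from h import *
np.set_printoptions(precision=4,suppress=True)
o=get_obs(); print(o["time"],o["ee_pos"],o["tcp_rot"],o["wrist_force"],o["torque"],o["opening"])
R=curR(o); print("adv 24.5", R.T@(24.5*np.array([.9987,.0506,0])))
E
```

```text
6.0 [ 0.5289 -0.0049  0.2205] [-0.026  49.9277  3.0867] [-0.0744  0.6054 -5.738 ] [-0.0654  1.2349  0.0211] 0.036164464931212656
adv 24.5 [15.7716 -0.0881 18.7477]
```

Emit:
{"api": "apply_moves", "payload": {"rows": [[[2, 0, 2.4, 0, 0, 0, 0.2], [4, 0, 4.9, 0, 0, 0, 0.2], [6.2, 0, 7.6, 0, 0, 0, 0.2], [8.4, 0, 10.3, 0, 0, 0, 0.2], [10.6, 0, 13, 0, 0, 0, 0.2], [12.8, 0, 15.8, 0, 0, 0, 0.2], [14.4, 0, 17.8, 0, 0, 0, 0.2], [15.4, -0.1, 19.1, 0, 0, 0, 0.2], [15.4, -0.1, 19.1, 0, 0, 0, 0.2], [15.4, -0.1, 19.1, 0, 0, 0, 0.2]]]}}

```text
time: 7.0
ee_pos: [0.5532, -0.0036, 0.2204]
tcp_rot: [-0.0, 50.0, 3.1]
wrist_force: [-4.4, 0.6, -7.6]
opening: 0.0361
```

```bash
python3 - <<'E'
from h import *
np.set_printoptions(precision=4,suppress=True)
p=cams.camera("wrist"); save(p,"wrist4.png",crop=(170,60,330,330),scale=2.2)
s=cams.camera("side"); save(s,"side4.png",crop=(210,100,320,260),scale=4)
o=get_obs(); print(o["time"],o["ee_pos"],o["tcp_rot"],o["wrist_force"],o["torque"],o["opening"],o["q"]); print(curR(o))
E
```

```text
7.1 [ 0.5532 -0.0036  0.2205] [-0.0164 49.9819  3.0978] [-5.6642 -0.811  -8.1374] [-0.1005  2.3129  0.0428] 0.03628005043144355 [ -2.0932 -34.8839 -33.9138  51.068    3.3353  -3.9964]
[[ 0.6421 -0.0543  0.7647]
 [ 0.0347  0.9985  0.0417]
 [-0.7658 -0.0002  0.643 ]]
```

View pics/wrist4.png

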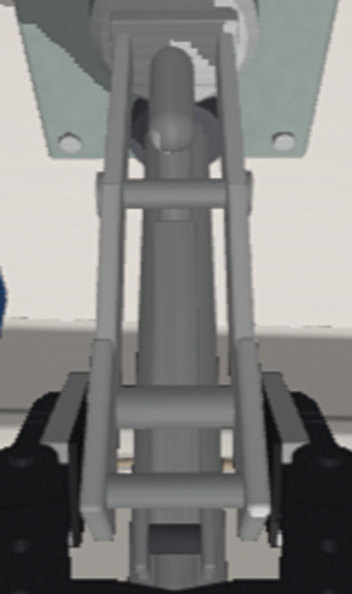

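View pics/side4.png

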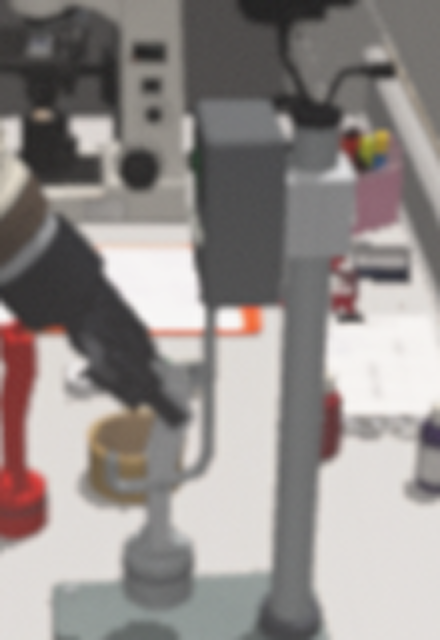

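The bar has pushed the keeper back by 24.3 mm, and it pushes back with about 5 N. The pin stays in the hook, with the keeper end visible behind it at (178,218). Next is a straight lift of 35 mm.

Emit:
{"api": "apply_moves", "payload": {"rows": [[[-2.3, 0, 1.9, 0, 0, 0, 0.2], [-5.4, 0, 4.5, 0, 0, 0, 0.2], [-8.4, 0, 7.1, 0, 0, 0, 0.2], [-11.5, 0, 9.6, 0, 0, 0, 0.2], [-14.5, 0, 12.2, 0, 0, 0, 0.2], [-17.6, 0, 14.8, 0, 0, 0, 0.2], [-20.7, 0, 17.4, 0, 0, 0, 0.2], [-23.7, 0, 19.9, 0, 0, 0, 0.2], [-26, 0, 21.8, 0, 0, 0, 0.2], [-26.8, 0, 22.5, 0, 0, 0, 0.2], [-26.8, 0, 22.5, 0, 0, 0, 0.2], [-26.8, 0, 22.5, 0, 0, 0, 0.2]]]}}

```text
time: 8.3
ee_pos: [0.5534, -0.0036, 0.2559]
tcp_rot: [-0.0, 49.9, 3.1]
wrist_force: [-0.9, -0.2, -4.3]
opening: 0.0363
```

```bash
python3 - <<'E'
from h import *
np.set_printoptions(precision=4,suppress=True)
p=cams.camera("wrist"); save(p,"wrist5.png",crop=(170,60,330,330),scale=2.2)
s=cams.camera("side"); save(s,"side5.png",crop=(210,100,320,260),scale=4)
o=get_obs(); print(o["time"],o["ee_pos"],o["tcp_rot"],o["wrist_force"],o["torque"],o["opening"],o["q"]); print(curR(o))
E
```

```text
8.4 [ 0.5534 -0.0036  0.2559] [-0.0202 49.9362  3.097 ] [-1.401   0.0344 -3.3233] [-0.083   1.224  -0.0157] 0.035637180024924234 [ -2.0917 -34.2571 -29.6809  54.6282   3.337   -3.9957]
[[ 0.6427 -0.0543  0.7642]
 [ 0.0348  0.9985  0.0417]
 [-0.7653 -0.0002  0.6436]]
```

View pics/wrist5.png

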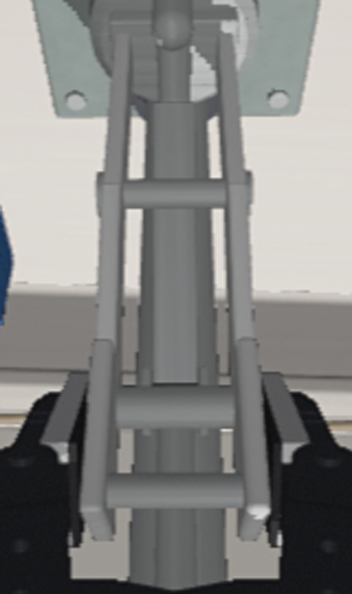

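View pics/side5.png

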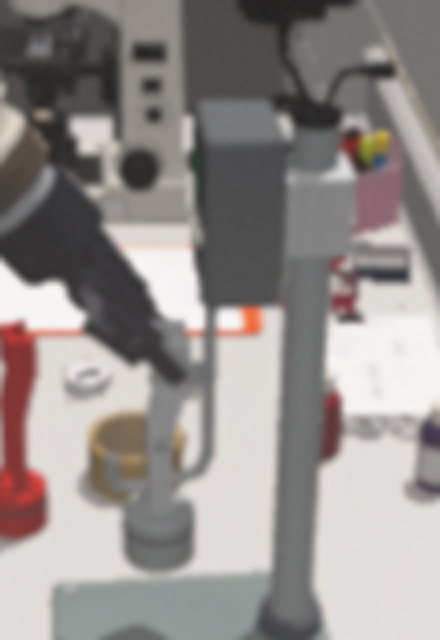

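The pin is raised about 39 mm above where it hung and held in free air, and the keeper is still behind the bar. Next I'll draw it out 65 mm towards the stand's -x.

Emit:
{"api": "apply_moves", "payload": {"rows": [[[-2, 0, -2.4, 0, 0, 0, 0.2], [-5, 0, -6, 0, 0, 0, 0.2], [-9, 0, -10.7, 0, 0, 0, 0.2], [-13.5, 0, -16, 0, 0, 0, 0.2], [-18, 0, -21.4, 0, 0, 0, 0.2], [-22.5, 0.1, -26.8, 0, 0, 0, 0.2], [-27, 0.1, -32.1, 0, 0, 0, 0.2], [-31.5, 0.1, -37.5, 0, 0, 0, 0.2], [-36, 0.2, -42.8, 0, 0, 0, 0.2], [-40, 0.2, -47.6, 0, 0, 0, 0.2], [-41.8, 0.2, -49.7, 0, 0, 0, 0.2], [-41.8, 0.2, -49.7, 0, 0, 0, 0.2]]]}}

```text
time: 9.6
ee_pos: [0.4883, -0.007, 0.2561]
tcp_rot: [-0.0, 49.9, 3.1]
wrist_force: [-0.2, 0.8, -5.7]
opening: 0.0361
```

```bash
python3 - <<'E'
from h import *
np.set_printoptions(precision=4,suppress=True)
p=cams.camera("wrist"); save(p,"wrist6.png",scale=1.5); np.savez("/tmp/wrist6.npz",**{k:np.array(v) for k,v in p.items()})
s=cams.camera("side"); save(s,"side6.png",crop=(170,100,300,260),scale=3.7); np.savez("/tmp/side6.npz",**{k:np.array(v) for k,v in s.items()})
o=get_obs(); print(o["time"],o["ee_pos"],o["tcp_rot"],o["wrist_force"],o["torque"],o["opening"],o["q"]); print(curR(o))
E
```

```text
9.7 [ 0.4886 -0.007   0.256 ] [-0.0237 49.9182  3.0915] [ 0.4743 -0.0241 -5.2505] [-0.03    1.1779 -0.0211] 0.03625577125355685 [ -3.1591 -44.052  -34.3765  59.7619   4.0199  -4.814 ]
[[ 0.6429 -0.0542  0.764 ]
 [ 0.0347  0.9985  0.0417]
 [-0.7651 -0.0003  0.6439]]
```

View pics/wrist6.png

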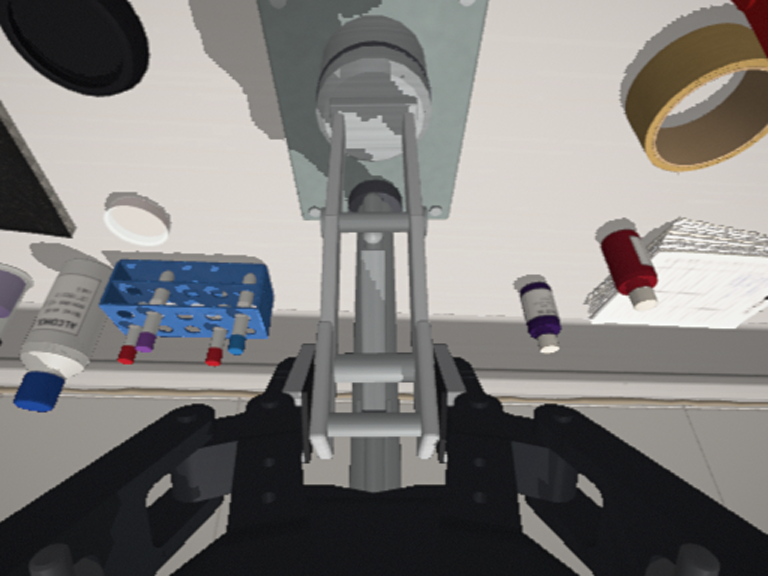

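View pics/side6.png

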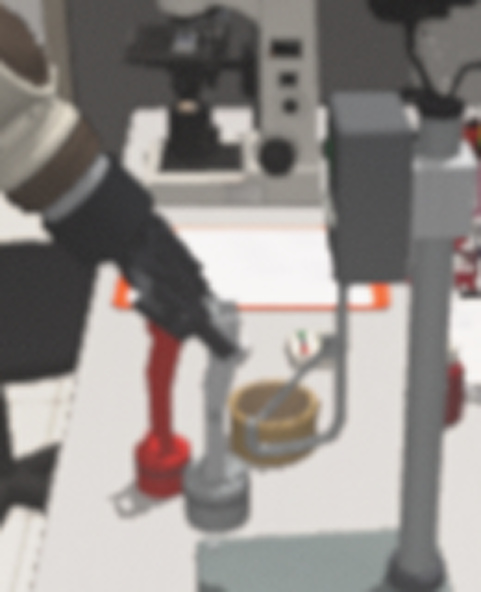

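The carrier is off the hook and the keeper has shut. In the wrist view the carrier sits exactly as it did when first gripped: pin at row 222, top bar at row 425. Next I'll locate the weight's axis relative to the tool, and the nest.

```bash
python3 - <<'E'
from a import *
from scipy.optimize import least_squares
W=ld("/tmp/wrist6.npz"); Z=ld("/tmp/side6.npz")
o=get_obs()
def circ(Q,r=.028):
    f=lambda t: np.hypot(Q[:,0]-t[0],Q[:,1]-t[1])-r
    s=least_squares(f,[.469,-.008],loss="soft_l1",f_scale=.001); return s.x,np.median(abs(s.fun))
for nm,p in(("wrist",W),("side",Z)):
    P=cloud(p); m=(np.hypot(P[...,0]-.469,P[...,1]+.008)<.04)&(P[...,2]>.075)&(P[...,2]<.15)
    Q=P[m]; print(nm,m.sum(),"z",np.percentile(Q[:,2],[0.5,2,50,98]))
    for z0,z1 in((.095,.112),(.112,.128),(.096,.13)):
        q=Q[(Q[:,2]>z0)&(Q[:,2]<z1)]
        # keep outer side points
        print(z0,len(q),circ(q), np.percentile(q[:,1],[1,99]))
    for z0,z1 in((.15,.18),(.2,.21),(.22,.25),(.26,.288)):
        m=(P[...,2]>z0)&(P[...,2]<z1)&(abs(P[...,0]-.472)<.03)&(abs(P[...,1]+.008)<.03)
        Q2=P[m]; print("plates",z0,np.percentile(Q2,[2,50,98],0)[:,:2].round(4).tolist())
print(o["ee_pos"])
# nest again in wrist6
P=cloud(W); dark=W["pixels"].max(-1)<75
for c0 in ([.502,-.214],):
    m=dark&(np.hypot(P[...,0]-c0[0],P[...,1]-c0[1])<.07)&(P[...,2]<.05)
    Q=P[m]; top=Q[abs(Q[:,2]-.020)<.0025]
    d=lambda t: np.minimum(abs(np.hypot(top[:,0]-t[0],top[:,1]-t[1])-.039),.02)
    s=least_squares(lambda t:np.hypot(top[:,0]-t[0],top[:,1]-t[1])-.039,c0); print("nest",s.x,len(top),np.percentile(np.hypot(top[:,0]-s.x[0],top[:,1]-s.x[1]),[2,50,98]))
for nm in("wrist1","side1","scene1"):
    p=ld("/tmp/%s.npz"%nm); P=cloud(p); m=(p["pixels"].max(-1)<75)&(np.hypot(P[...,0]-.502,P[...,1]+.214)<.06)&(P[...,2]<.03)
    Q=P[m]; top=Q[abs(Q[:,2]-.020)<.003]
    s=least_squares(lambda t:np.hypot(top[:,0]-t[0],top[:,1]-t[1])-.039,[.502,-.214]); print("nest",nm,s.x,len(top),np.percentile(np.hypot(top[:,0]-s.x[0],top[:,1]-s.x[1]),[2,50,98]))
save(W,"nest6.png",crop=(0,0,120,70),scale=6)
E
```

```text
wrist 5776 z [0.0945 0.0968 0.1362 0.1442]
0.095 754 (array([ 0.4697, -0.008 ]), np.float64(0.00018656266270722366)) [-0.0339  0.0166]
0.112 854 (array([ 0.4696, -0.008 ]), np.float64(0.00028775356466397006)) [-0.0356  0.0186]
0.096 1678 (array([ 0.4697, -0.008 ]), np.float64(0.00023577350414626802)) [-0.035   0.0181]
plates 0.15 [[0.4602, -0.0262], [0.463, -0.0072], [0.4984, 0.0097]]
plates 0.2 [[0.46, -0.0277], [0.4666, -0.0078], [0.4726, 0.012]]
plates 0.22 [[0.4626, -0.0258], [0.468, -0.02], [0.4838, 0.0104]]
plates 0.26 [[0.4457, -0.0364], [0.4664, -0.0072], [0.4845, 0.0204]]
side 328 z [0.0932 0.0957 0.1277 0.1455]
0.095 78 (array([ 0.4712, -0.0079]), np.float64(0.0008284877994761703)) [-0.0379 -0.0154]
0.112 84 (array([ 0.471, -0.008]), np.float64(0.0007271871207308565)) [-0.0383 -0.0104]
0.096 167 (array([ 0.471 , -0.0079]), np.float64(0.000771506187141148)) [-0.0385 -0.0134]
plates 0.15 [[0.4624, -0.0295], [0.4752, -0.0247], [0.5019, 0.0072]]
plates 0.2 [[0.4637, -0.0316], [0.4708, -0.0263], [0.4793, 0.0074]]
plates 0.22 [[0.4652, -0.0293], [0.4773, -0.0254], [0.4889, 0.008]]
plates 0.26 [[0.4646, -0.0378], [0.4836, -0.0251], [0.4946, 0.0114]]
[ 0.4886 -0.007   0.256 ]
nest [ 0.4985 -0.211 ] 1255 [0.0323 0.0368 0.0414]
nest wrist1 [ 0.4995 -0.2109] 1243 [0.0324 0.0367 0.0408]
nest side1 [ 0.5021 -0.2123] 143 [0.0324 0.037  0.0428]
nest scene1 [ 0.4997 -0.2044] 23 [0.0312 0.037  0.0436]
```

View pics/nest6.png

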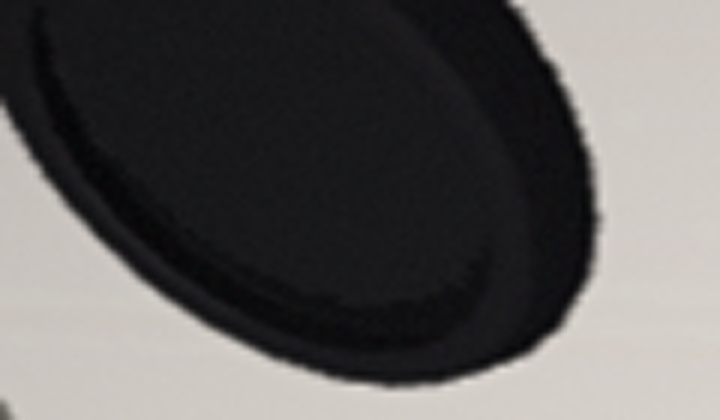

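Emit:
{"api": "apply_moves", "payload": {"rows": [[[-0.2, -6, -0.2, 0, 0, 0, 0.2], [-0.7, -18, -0.8, 0, 0, 0, 0.2], [-1.2, -35, -1.5, 0, 0, 0, 0.2], [-1.8, -53, -2.2, 0, 0, 0, 0.2], [-2.5, -71, -3, 0, 0, 0, 0.2], [-3.2, -90, -3.8, 0, 0, 0, 0.2], [-2, -109, -4.5, 0, 0, 0, 0.2], [4, -126, -4.5, 0, 0, 0, 0.2], [11, -143, -4.4, 0, 0, 0, 0.2], [18, -160, -4.3, 0, 0, 0, 0.2], [25, -177, -4.2, 0, 0, 0, 0.2], [31, -192, -4.1, 0, 0, 0, 0.2], [34.5, -201, -4.1, 0, 0, 0, 0.2], [35.8, -204.9, -4.1, 0, 0, 0, 0.2], [35.8, -204.9, -4.1, 0, 0, 0, 0.2], [35.8, -204.9, -4.1, 0, 0, 0, 0.2], [35.8, -204.9, -4.1, 0, 0, 0, 0.2]]]}}

```text
time: 11.4
ee_pos: [0.5196, -0.21, 0.2265]
tcp_rot: [-0.1, 49.9, 3.1]
wrist_force: [0.5, 0.5, -5.7]
opening: 0.0361
```

```bash
python3 - <<'E'
from h import *
np.set_printoptions(precision=4,suppress=True)
p=cams.camera("wrist"); save(p,"wrist7.png",scale=1.5); np.savez("/tmp/wrist7.npz",**{k:np.array(v) for k,v in p.items()})
s=cams.camera("side"); save(s,"side7.png",crop=(170,130,310,340),scale=2.8); np.savez("/tmp/side7.npz",**{k:np.array(v) for k,v in s.items()})
s=cams.camera("scene"); np.savez("/tmp/scene7.npz",**{k:np.array(v) for k,v in s.items()})
o=get_obs(); print(o["time"],o["ee_pos"],o["tcp_rot"],o["wrist_force"],o["torque"],o["opening"],o["q"]); print(curR(o))
E
```

```text
11.55 [ 0.5197 -0.2101  0.2264] [-0.0578 49.8862  3.0941] [ 0.2792 -0.6498 -4.901 ] [-0.0505  1.2148 -0.0658] 0.03619738154657669 [-33.1973 -28.1458 -28.4513  55.5155  22.418  -29.3763]
[[ 0.6434 -0.0547  0.7636]
 [ 0.0348  0.9985  0.0423]
 [-0.7648 -0.0006  0.6443]]
```

View pics/wrist7.png

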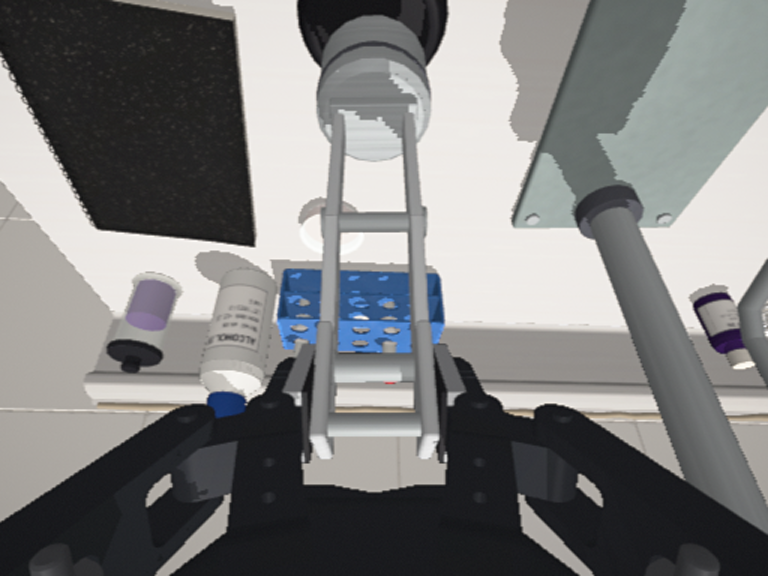

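View pics/side7.png

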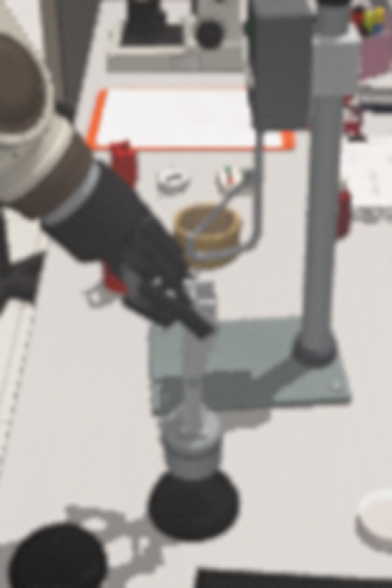

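```bash
cat > n.py <<'E'
from a import *
from scipy.optimize import least_squares
def nest(p,c0=(.5005,-.2115),ri=.0322,ro=.0412):
    P=cloud(p); m=(p["pixels"].max(-1)<75)&(np.hypot(P[...,0]-c0[0],P[...,1]-c0[1])<.06)&(abs(P[...,2]-.020)<.0015)
    T=P[m]; f=lambda t:(lambda d:np.maximum(0,ri-d)+np.maximum(0,d-ro))(np.hypot(T[:,0]-t[0],T[:,1]-t[1]))
    s=least_squares(f,c0,x_scale=.001); ang=np.degrees(np.arctan2(T[:,1]-s.x[1],T[:,0]-s.x[0]))
    return s.x,len(T),np.percentile(np.hypot(T[:,0]-s.x[0],T[:,1]-s.x[1]),[1,50,99]),np.histogram(ang,8,(-180,180))[0]
def weight(p,c0,z0,z1):
    P=cloud(p); m=(np.hypot(P[...,0]-c0[0],P[...,1]-c0[1])<.034)&(P[...,2]>z0)&(P[...,2]<z1)&(p["pixels"].max(-1)>75); Q=P[m]
    s=least_squares(lambda t:np.hypot(Q[:,0]-t[0],Q[:,1]-t[1])-.028,c0,loss="soft_l1",f_scale=.001,x_scale=.001); return s.x,len(Q),np.median(abs(s.fun))
E
python3 - <<'E'
from n import *
for n in("wrist1","wrist6","wrist7","side1","side6","side7","scene7"): print(n,*nest(ld("/tmp/%s.npz"%n)))
for n in("wrist7","side7","scene7"):
    p=ld("/tmp/%s.npz"%n); print(n,weight(p,(.5005,-.211),.067,.1),weight(p,(.5005,-.211),.067,.083),weight(p,(.5005,-.211),.085,.1))
W=ld("/tmp/wrist7.npz"); P=cloud(W); m=(np.hypot(P[...,0]-.5005,P[...,1]+.211)<.028)&(W["pixels"].max(-1)>75); print(np.percentile(P[m][:,2],[.5,1,3,10]))
E
```

```text
wrist1 [ 0.5005 -0.2113] 1039 [0.0327 0.0364 0.0407] [ 35 174 144 126 123 152 212  73]
wrist6 [ 0.5008 -0.2113] 1084 [0.0325 0.0363 0.0406] [  0 162 169 145 151 190 256  11]
wrist7 [ 0.5004 -0.212 ] 643 [0.033  0.0369 0.0407] [  0 154 176   0   0 123 190   0]
side1 [ 0.5019 -0.2139] 93 [0.0316 0.0355 0.0413] [14 21 22 18  6  1  3  8]
side6 [ 0.5023 -0.2134] 89 [0.0316 0.0361 0.0419] [15 20 23 16  5  3  1  6]
side7 [ 0.5017 -0.2136] 86 [0.0319 0.0362 0.0415] [20 18 22 16  4  0  1  5]
scene7 [ 0.5005 -0.2038] 19 [0.031  0.037  0.0423] [1 3 0 0 5 3 4 3]
wrist7 (array([ 0.5012, -0.211 ]), 1453, np.float64(0.00021199262883187658)) (array([ 0.5012, -0.2111]), 708, np.float64(0.00019406003749044241)) (array([ 0.5012, -0.211 ]), 646, np.float64(0.00024286374826628862))
side7 (array([ 0.502 , -0.2108]), 201, np.float64(0.0006051026322672383)) (array([ 0.502 , -0.2106]), 93, np.float64(0.0006193807552302838)) (array([ 0.502 , -0.2109]), 97, np.float64(0.0006206347813251106))
scene7 (array([ 0.5005, -0.2108]), 78, np.float64(0.002254859447932113)) (array([ 0.5002, -0.2096]), 36, np.float64(0.002167418007150236)) (array([ 0.5007, -0.2112]), 39, np.float64(0.002809198067039692))
[0.0662 0.0679 0.0753 0.0997]
```

Emit:
{"api": "apply_moves", "payload": {"rows": [[[2, -1, -2.2, 0, 0, 0, 0.2], [6, -1.4, -5.5, 0, 0, 0, 0.2], [11, -1.4, -9.8, 0, 0, 0, 0.2], [16, -1.4, -14, 0, 0, 0, 0.2], [21, -1.4, -18.3, 0, 0, 0, 0.2], [25, -1.4, -21.7, 0, 0, 0, 0.2], [28, -1.4, -24.3, 0, 0, 0, 0.2], [31, -1.4, -26.8, 0, 0, 0, 0.2], [34, -1.4, -29.4, 0, 0, 0, 0.2], [36.3, -1.4, -31.4, 0, 0, 0, 0.2], [36.3, -1.4, -31.4, 0, 0, 0, 0.2], [36.3, -1.4, -31.4, 0, 0, 0, 0.2]]]}}

```text
time: 12.75
ee_pos: [0.5192, -0.2116, 0.1785]
tcp_rot: [-0.1, 49.9, 3.1]
wrist_force: [-0.5, 0.4, -4.3]
opening: 0.0362
```

```bash
python3 - <<'E'
from n import *
p=cams.camera("wrist"); save(p,"wrist8.png",crop=(170,0,330,130),scale=4.5); 
s=cams.camera("side"); save(s,"side8.png",crop=(190,230,290,330),scale=5)
o=get_obs(); print(o["time"],o["ee_pos"],o["tcp_rot"],o["wrist_force"],o["torque"],o["opening"],o["q"]); print(curR(o))
for q in(p,s): print(nest(q)[:2],weight(q,(.5005,-.212),.028,.05))
E
```

```text
12.85 [ 0.5192 -0.2116  0.1787] [-0.078  49.8677  3.0827] [-0.6064  0.6018 -5.6188] [-0.0876  1.1732  0.0178] 0.036011626141312064 [-33.4131 -28.2052 -33.7458  50.333   22.5418 -29.573 ]
[[ 0.6436 -0.0548  0.7634]
 [ 0.0347  0.9985  0.0425]
 [-0.7646 -0.0009  0.6446]]
(array([ 0.5004, -0.2121]), 1732) (array([ 0.5007, -0.2126]), 920, np.float64(0.00022594527828103013))
(array([ 0.5019, -0.2143]), 92) (array([ 0.5016, -0.2126]), 128, np.float64(0.0006820234946244719))
```

View pics/wrist8.png

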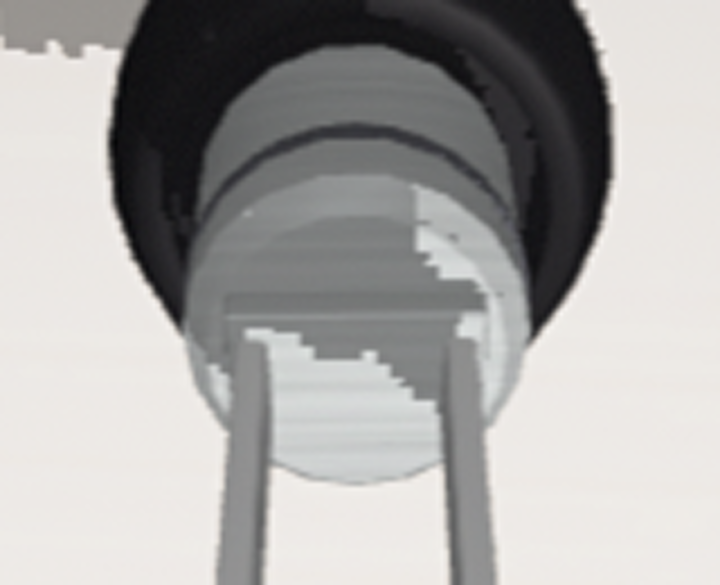

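View pics/side8.png

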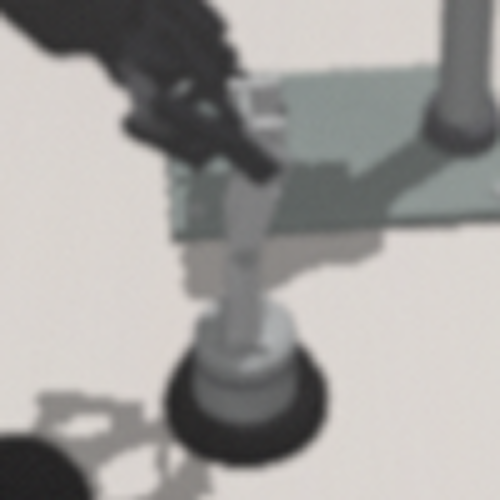

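The weight's foot is centred in the nest mouth to about 1 mm in both views. I'll lower the last part slowly, watching the force.

Emit:
{"api": "apply_moves", "payload": {"rows": [[[0.8, 0, -0.7, 0, 0, 0, 0.2], [1.6, 0, -1.3, 0, 0, 0, 0.2], [2.4, 0, -2, 0, 0, 0, 0.2], [3.2, 0, -2.7, 0, 0, 0, 0.2], [4, 0, -3.3, 0, 0, 0, 0.2], [4.3, 0, -3.6, 0, 0, 0, 0.2], [4.3, 0, -3.6, 0, 0, 0, 0.2]]]}}

```text
time: 13.55
ee_pos: [0.5192, -0.2116, 0.1731]
tcp_rot: [-0.1, 49.9, 3.1]
wrist_force: [-0.8, 0.8, -5.3]
opening: 0.0358
```

Emit:
{"api": "apply_moves", "payload": {"rows": [[[0.3, 0, -0.2, 0, 0, 0, 0.2], [0.6, 0, -0.5, 0, 0, 0, 0.2], [0.6, 0, -0.5, 0, 0, 0, 0.2]]]}}

```text
time: 13.85
ee_pos: [0.5193, -0.2117, 0.1726]
tcp_rot: [-0.1, 49.8, 3.1]
wrist_force: [-0.2, 0.8, -2.9]
opening: 0.0363
```

Emit:
{"api": "apply_moves", "payload": {"rows": [[[0.2, 0, -0.2, 0, 0, 0, 0.2], [0.4, 0, -0.4, 0, 0, 0, 0.2], [0.4, 0, -0.4, 0, 0, 0, 0.2]]]}}

```text
time: 14.15
ee_pos: [0.5195, -0.2117, 0.1726]
tcp_rot: [-0.1, 49.8, 3.1]
wrist_force: [-1.6, 0.2, -0.6]
opening: 0.0361
```

```bash
python3 - <<'E'
from n import *
s=cams.camera("side"); p=cams.camera("wrist"); save(p,"wrist9.png",crop=(170,0,330,130),scale=4.5)
o=get_obs(); print(o["time"],o["ee_pos"],o["tcp_rot"],o["wrist_force"],o["torque"],o["opening"])
P=cloud(p); m=(np.hypot(P[...,0]-.5005,P[...,1]+.2125)<.026)&(P[...,2]>.03)&(P[...,2]<.07); z=P[m][:,2]; h=np.histogram(z,40,(.03,.07)); print("weight top z mode",h[1][h[0].argmax()],h[0].max())
print(nest(p)[:2],weight(p,(.5005,-.212),.024,.045),weight(s,(.5005,-.212),.024,.045))
E
```

```text
14.25 [ 0.5195 -0.2117  0.1726] [-0.1143 49.7945  3.0626] [-1.1445  0.9691  1.0848] [0.293  0.9196 0.1119] 0.036079092915143385
weight top z mode 0.053000000000000005 820
(array([ 0.5003, -0.2118]), 1958) (array([ 0.5009, -0.2127]), 901, np.float64(0.00021348537350545163)) (array([ 0.5018, -0.2127]), 115, np.float64(0.0006858696118342798))
```

The weight's load has gone from the wrist and its top is at z 53 mm, which is 8 + 45, so it is home. Releasing.

Emit:
{"api": "apply_moves", "payload": {"rows": [[[0, 0, 0, 0, 0, 0, 0.44], [0, 0, 0, 0, 0, 0, 0.48], [0, 0, 0, 0, 0, 0, 0.55], [0, 0, 0, 0, 0, 0, 0.65], [0, 0, 0, 0, 0, 0, 0.8], [0, 0, 0, 0, 0, 0, 0.9], [0, 0, 0, 0, 0, 0, 1], [0, 0, 0, 0, 0, 0, 1]]]}}

```text
time: 15.05
ee_pos: [0.5195, -0.2117, 0.1726]
tcp_rot: [-0.1, 49.8, 3.1]
wrist_force: [-0.2, -0.2, -0.6]
opening: 0.0855
```

```bash
python3 - <<'E'
from n import *
p=cams.camera("wrist"); save(p,"wrist10.png",scale=1.5)
o=get_obs(); print(o["time"],o["ee_pos"],o["tcp_rot"],o["wrist_force"],o["torque"],o["opening"])
E
```

```text
15.1 [ 0.5195 -0.2117  0.1726] [-0.1141 49.7945  3.0641] [-0.1143  0.5084  0.0035] [-0.0418  0.5956 -0.0377] 0.08570953499746135
```

View pics/wrist10.png

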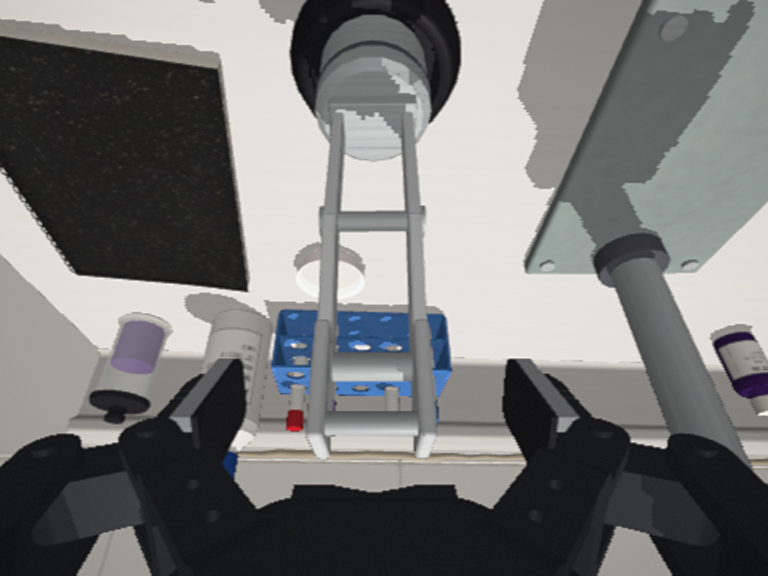

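The jaws are open at 85 mm and clear on both sides, and the carrier is upright. I'll retreat straight back along the tool axis.

Emit:
{"api": "apply_moves", "payload": {"rows": [[[-4, 0, 0, 0, 0, 0, 1], [-14, 0, 0, 0, 0, 0, 1], [-28, 0, 0, 0, 0, 0, 1], [-45, 0, 0, 0, 0, 0, 1], [-62, 0, 0, 0, 0, 0, 1], [-80, 0, 0, 0, 0, 0, 1], [-95, 0, 0, 0, 0, 0, 1], [-105, 0, 0, 0, 0, 0, 1], [-105, 0, 0, 0, 0, 0, 1], [-105, 0, 0, 0, 0, 0, 1]]]}}

```text
time: 16.1
ee_pos: [0.4518, -0.2155, 0.2527]
tcp_rot: [-0.1, 49.8, 3.0]
wrist_force: [0.4, -0.6, -0.0]
opening: 0.0854
```

```bash
python3 - <<'E'
from n import *
p=cams.camera("wrist"); save(p,"wrist11.png",scale=1.5)
s=cams.camera("side"); save(s,"side11.png",scale=1.5)
o=get_obs(); print(o["time"],o["ee_pos"],o["wrist_force"],o["opening"],o["q"])
print(nest(p)[:2],weight(p,(.5005,-.212),.024,.045))
P=cloud(p); m=(np.hypot(P[...,0]-.5005,P[...,1]+.2125)<.026)&(P[...,2]>.03)&(P[...,2]<.07); z=P[m][:,2]; h=np.histogram(z,40,(.03,.07)); print("top z",h[1][h[0].argmax()])
for z0,z1 in((.07,.1),(.1,.115),(.16,.17),(.17,.203)):
    m=(P[...,2]>z0)&(P[...,2]<z1)&(abs(P[...,0]-.503)<.04)&(abs(P[...,1]+.212)<.03); Q=P[m]; print(z0,np.percentile(Q,[2,50,98],0)[:,:2].round(4).tolist())
E
```

```text
16.2 [ 0.4518 -0.2152  0.2519] [0.5008 0.2523 0.4807] 0.08550529990795491 [-40.0059 -34.5426 -28.9407  63.9702  26.1619 -35.6472]
(array([ 0.4999, -0.2119]), 914) (array([ 0.501 , -0.2129]), 462, np.float64(0.0002418948299177364))
top z 0.053000000000000005
0.07 [[0.4911, -0.2316], [0.4933, -0.2262], [0.5062, -0.1953]]
0.1 [[0.4911, -0.2313], [0.4934, -0.1999], [0.5027, -0.1953]]
0.16 [[0.4943, -0.2307], [0.4999, -0.2253], [0.518, -0.1947]]
0.17 [[0.4942, -0.231], [0.5001, -0.2127], [0.5145, -0.1952]]
```

View pics/wrist11.png

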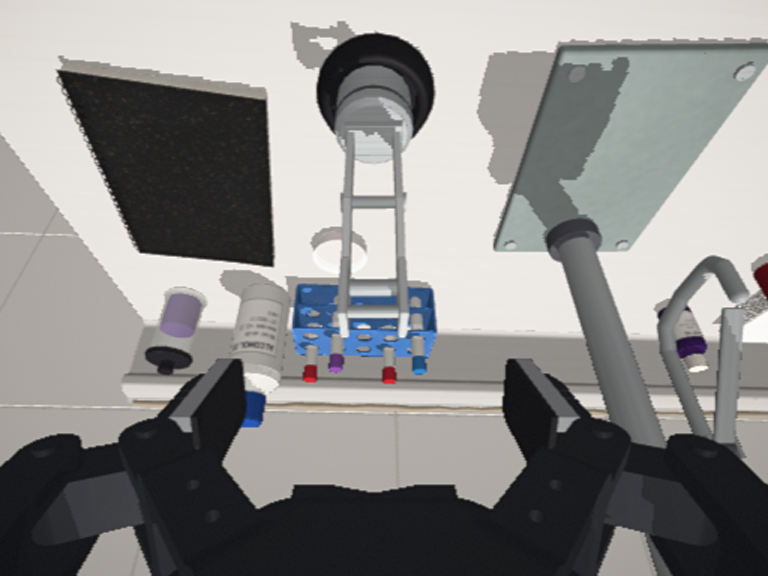

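View pics/side11.png

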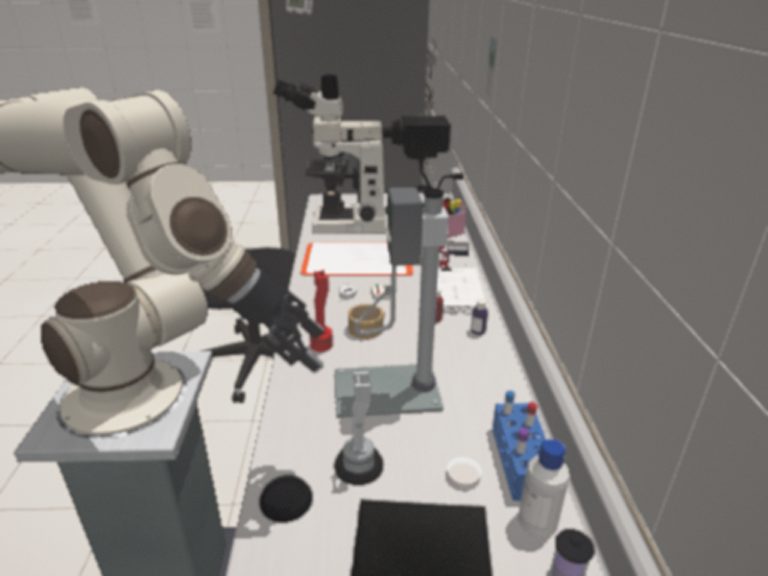

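The wrist view shows the carrier upright in the nest at (375,95), with the fingers clear of it. In the side view the weight stands in the chosen nest at (358,460), with the other disc at (285,498) free, the keeper shut, and the red carrier and other things unmoved. Handing in.

```bash
python3 - <<'E'
from h import *
print(bot.job_done()); print(get_obs()["time"])
E
```

```text
the job is handed in; nothing more can be done
None
the job is handed in; nothing more can be done
```

The weight is off the hook and standing upright in the nest, and I handed the job in at about 16 s of the 48 s allowed. `job_done` gives no verdict.

**What I did:**
- I gripped the grey carrier with the hand leaning back 40°, lifted it 3.5 mm and moved it 24.3 mm along the stand's +x. The cross bar pushed the keeper back against about 5 N.
- I lifted it another 35 mm, drew it out 65 mm over the hook's tip, and the keeper shut again.
- I carried it upright to the black nest farthest to the robot's left, at about (0.500, -0.212), lowered it until its weight came off the wrist, then opened the jaws and backed off.

**Last checks:**
- **Seating:** the top of the weight is at z 53 mm, which is the 8 mm floor plus its 45 mm height, so it is fully home.
- **Centring:** the axis is within about 1.5 mm of the nest's centre by the wrist camera, and the side plates look upright.
- **Clearance:** the jaws were open at 85 mm, the hand was clear, and the wrist force was close to zero. The red carrier and the other things looked unmoved by eye.

**Disagreements:**
- The side camera placed the nest about 2 mm from where the wrist camera did, and the scene camera differed by up to 8 mm in y from few pixels. I relied mainly on the wrist view.
- During the lift with the keeper open, the vertical wrist force read 3.3 to 4.3 N instead of the 5.7 N measured before. I put this down to friction on the keeper, and it was back to 5.3 to 5.7 N once clear.

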